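Find the tired shock mount and flag it

TASK

Three spring shock mounts sit on the plywood test board, each with a round blue pad and, in front of it, a yellow tag. Gently press each pad well down and let it come back up, one after another from the robot's left to its right, to feel which is the softest; then push the yellow tag of the softest mount all the way down. Only press: pick nothing up, pull no tag up, push no other tag down, and leave the loose things on the bench where they are.

Things in the scene. Friction and masses are not known exactly. Their poses are not given: they have to be found in the camera images.
- board: fixed plywood test board, 250 x 530 x 12 mm, lying on the table; origin at the centre of its underside, its long side is its y axis. The springs with their pads (spring_a, spring_b, spring_c; c is the softest) are swapped among its three mounts at every start: which is where can only be felt
- mount_left: the shock mount on the robot's left (largest y), one of three outwardly identical ones fixed side by side on the board, about 165 mm apart: aluminium base plate 120 x 70 x 8 mm (x by y). Origin at the centre of the plate's underside (12 mm above the table); x points away from the robot, z up. Its pad's axis is at x = +30 mm, its tag at x = -36 mm, both at y = 0
- pad_left_top (a point): centre of the top face of this mount's round blue pad (diameter 40 mm, 12 mm thick) while it is up: 60 mm above the mount's origin, 72 mm above the table; this point does not move with the pad. The pad goes down at most 14 mm and a coil spring returns it; the push begins at 1.5 N and grows by about 0.3 N per mm on the softest mount, 0.75 to 1 N per mm on the others
- tag_left_top (a point): centre of the top face of this mount's yellow square tag (20 x 20 x 8 mm head on a stem), 50 mm above the mount's origin when up (62 mm above the table); it moves with the tag
- tag_left (a joint): how far this tag is pushed down, m: at the start 0 to 0.002 (up), 0.014 fully down with its head on the grey guide block (top face 48 mm above the table), negative if pulled up. A friction fit of about 4 N: it stays where it is left
- mount_middle: the shock mount in the middle, one of three outwardly identical ones fixed side by side on the board, about 165 mm apart: aluminium base plate 120 x 70 x 8 mm (x by y). Origin at the centre of the plate's underside (12 mm above the table); x points away from the robot, z up. Its pad's axis is at x = +30 mm, its tag at x = -36 mm, both at y = 0
- pad_middle_top (a point): centre of the top face of this mount's round blue pad (diameter 40 mm, 12 mm thick) while it is up: 60 mm above the mount's origin, 72 mm above the table; this point does not move with the pad. The pad goes down at most 14 mm and a coil spring returns it; the push begins at 1.5 N and grows by about 0.3 N per mm on the softest mount, 0.75 to 1 N per mm on the others
- tag_middle_top (a point): centre of the top face of this mount's yellow square tag (20 x 20 x 8 mm head on a stem), 50 mm above the mount's origin when up (62 mm above the table); it moves with the tag
- tag_middle (a joint): how far this tag is pushed down, m: at the start 0 to 0.002 (up), 0.014 fully down with its head on the grey guide block (top face 48 mm above the table), negative if pulled up. A friction fit of about 4 N: it stays where it is left
- mount_right: the shock mount on the robot's right (smallest y), one of three outwardly identical ones fixed side by side on the board, about 165 mm apart: aluminium base plate 120 x 70 x 8 mm (x by y). Origin at the centre of the plate's underside (12 mm above the table); x points away from the robot, z up. Its pad's axis is at x = +30 mm, its tag at x = -36 mm, both at y = 0
- pad_right_top (a point): centre of the top face of this mount's round blue pad (diameter 40 mm, 12 mm thick) while it is up: 60 mm above the mount's origin, 72 mm above the table; this point does not move with the pad. The pad goes down at most 14 mm and a coil spring returns it; the push begins at 1.5 N and grows by about 0.3 N per mm on the softest mount, 0.75 to 1 N per mm on the others
- tag_right_top (a point): centre of the top face of this mount's yellow square tag (20 x 20 x 8 mm head on a stem), 50 mm above the mount's origin when up (62 mm above the table); it moves with the tag
- tag_right (a joint): how far this tag is pushed down, m: at the start 0 to 0.002 (up), 0.014 fully down with its head on the grey guide block (top face 48 mm above the table), negative if pulled up. A friction fit of about 4 N: it stays where it is left
- red_block: loose red wooden block, 26 mm cube, standing on the board between two mounts; origin at centre of underside (a bystander)
- standoff: loose upright brass standoff, diameter 18 mm, 36 mm tall, on the board between two mounts; origin at centre of underside (a bystander)
- screwdriver: loose screwdriver with green handle lying on the table (a bystander)
- flux_jar: small loose amber jar, diameter 48 mm, 50 mm tall; origin at centre of underside (a bystander)
- tape_roll: loose white roll of tape, diameter 80 mm, 20 mm tall, lying flat; origin at centre of underside (a bystander)
- mug: loose white mug, diameter 80 mm, 90 mm tall; origin at centre of underside (a bystander)
- blue_block: loose blue wooden block, 30 mm cube; origin at centre of underside (a bystander)

How it is judged:
By the outcome, as a careful person would: the job done as asked, in the order asked, and still so for the second after the job is handed in, with the robot touching nothing.
It also fails if it takes over 48 s, if anything falls off the work surface, if the arm or the gripper's body presses on something with over 40 N, if the wrist force passes 120 N, or if a joint passes its speed limit or range.

ROBOT

A 7-joint arm with a two-finger parallel gripper is mounted at the origin on the work surface. World frame = base frame: x ahead of the robot, y to its left, z up, the work surface at z = 0. Lengths are in mm, angles in rad, forces in N, time in s.
With the tool pointing down it reaches from about 400 to 875 mm from the base axis. Payload 19.3 kg.
Tool frame: the origin (TCP) lies at the very end of the fingers, on their centre line; the grasp point (between the pads) lies bot.grasp_offset behind it (bot.grasp_offset is the distance from the TCP to the grasp point, in mm); z points along the fingers, y is the direction in which the jaws open and shut (so a half turn about z gives the same grasp; the last joint's range is limited). The gripper opens to 85 mm and grips with 20 to 120 N. Pads are 22 mm wide; open, the fingers measure 114 mm over their backs; the gripper's body (76 mm by 85 mm) begins 54 mm behind the grasp point. The pads swing forward as they close: fully open they stand 13 mm farther back than shut.
Start: joints at [-1.189, 0.521, -0.036, 1.599, 0.021, 1.021, -0.113], TCP at [272.882, 562.272, 231.291] pointing down, gripper open.
Joint ranges: [-2.91, 2.91], [-0.3, 2.13], [-1.5, 1.42], [0.17, 2.43], [-1.26, 4.41], [0.16, 1.93], [-2.52, 2.52]. Speed limits (rad/s): [1.89, 1.89, 2.39, 2.39, 3.01, 3.01, 3.01].

INTERFACE

Orientations are given as a rotation vector (axis times angle).
In Python, from cell import bot gives the robot as it stands. The module is installed in compiled form; this text tells all that it offers.
- The arm moves only by the tool play_rows, never from a script. Its argument "plan" is text: rows parted by semicolons, each of 7 numbers parted by spaces: the shift along the tool's x, y, z in mm, then the turn, a rotation vector about the tool's x, y, z in degrees, then the opening, from 0 (shut) to 1 (fully open). A call has 1 to 10 rows; each row shifts and turns the commanded pose from where the row before left it, along the tool's axes as they then stand; what a row does not reach is not made up. A row lasts 1/10 s, in which the tool goes at most 50 mm and 8.59 degrees, less where a joint would pass 70% of its speed; a pose out of reach is approached as far as the arm can. A call is refused whole if a number of a shift passes 50 or a number of a turn 8.59, either way. A call with a gripper value outside its range is refused whole. The fingers move at their own pace and stop on an object; "newtons" is the grip in N (left out, the last holds). Time passes only in rows, so rows that do not move let the fingers close. It gives the time, the measured TCP pose, the force and the opening at its end, in the units of the state.
- bot.observe(): the state, without advancing time (a new reading comes with each control period).
- bot.camera(name): name is "scene" or "top" or "wrist"; returns a dict with "color" (384x512x3 uint8, blue, green, red), "fx", "fy", "cx", "cy" (pixels), "eye" and "orientation" of the camera in the world; the wrist camera has in their place "tool_from_camera" (4x4, takes a point from camera to tool coordinates, whose origin is the TCP and whose axes are the flange's). Camera axes: x right, y up, looking along -z (the intrinsics and any distortion apply to the point x, -y, -z); pixel columns grow to the right and rows downward; lengths in mm; the calibration is good to about 2 mm. A picture is of the moment at which its call begins: read the wrist's pose just before it. There is no depth.
- bot.finish_job(): hands the job in, once; it reports no verdict.
The state is a dict: "clock": time; "qpos": joint angles; "joint_velocities": joint speeds; "joint_torque": joint torques, N m; "eef_pos": TCP position; "ee_rot": TCP orientation; "wrist_force": force on the tool from outside, world axes, zero at the start; "torque": the same for the moment, N m; "finger_gap": opening from 0.0 (shut) to 1.0 (fully open).
Only numpy, scipy, OpenCV 4.12 (cv2) and the standard library are available. Lean on these libraries where they do the work, as an engineer would, in place of code of your own. Each camera call takes 0.05 s, during which the arm holds its last target.

## Working session

There is one attempt and no reset: what is moved stays moved. The work goes in short steps, Python scripts to look and compute and a tool call to move; the robot and the scene stay as the last step left them, time stands still between calls to the robot, and variables do not carry over. Pictures are saved under pics/ and viewed, and the job is handed in when it is done.

Besides the shell and the picture viewer there is one more tool, called after ">>>" as a command line: name --argument value ..., lists and objects as JSON in quotes. play_rows: Moves the arm, as the interface text tells. Its arguments: {"type":"object","properties":{"plan":{"type":"string"},"newtons":{"type":"number"}},"required":["plan"]}

```bash
mkdir -p pics; python3 - <<'E'
from cell import bot
import cv2,json
s=bot.observe();print({k:(v if not hasattr(v,'round') else v) for k,v in s.items()},bot.grasp_offset)
for n in("top","scene"):
    c=bot.camera(n);cv2.imwrite(f"pics/{n}0.png",c["color"])
    print({k:v for k,v in c.items() if k!="color"})
E
```

```text
{'clock': 0.0, 'qpos': array([-1.18921843,  0.52205241, -0.0363288 ,  1.59998034,  0.02120366,
        1.02108591, -0.11279692]), 'joint_velocities': array([-2.22762711e-03, -1.25003829e-03,  2.16394887e-05,  1.20398585e-04,
       -5.16953218e-04,  1.58254796e-03,  1.00676238e-03]), 'joint_torque': array([-4.86701319e-04, -9.27132654e+01,  1.97951876e+00, -3.69945681e+01,
        1.78304699e-02,  8.26410076e-03,  9.27449690e-06]), 'eef_pos': array([272.7442823 , 561.98765193, 230.71169172]), 'ee_rot': array([-7.03598748e-01, -3.06160991e+00,  1.77101275e-03]), 'wrist_force': array([-0.17713556,  1.02597655,  0.29280922]), 'torque': array([-0.0318163 , -0.01342038, -0.00510848]), 'finger_gap': 0.9994648262031122} 18.700000000000003
{'fx': 372.3771001324743, 'fy': 372.3771001324743, 'cx': 256.6097133947661, 'cy': 186.07746655903298, 'eye': array([ 375.83261301,    7.70860754, 1170.97446121]), 'orientation': array([ 0.08729968, -0.08785797, -1.54634107])}
{'fx': 466.8278869923435, 'fy': 466.8278869923435, 'cx': 257.7403405419909, 'cy': 196.4264620259973, 'eye': array([1314.98591686,  564.57341015, 1180.04445564]), 'orientation': array([0.42541609, 0.79031403, 2.0233419 ])}
```

View pics/top0.png

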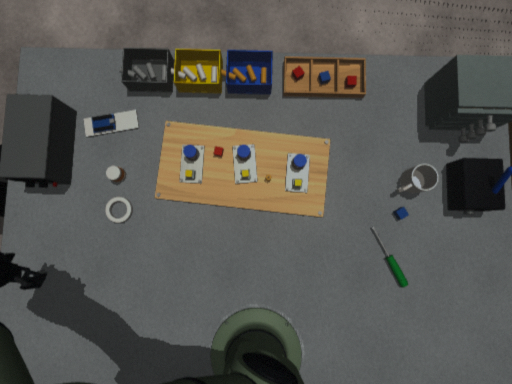

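View pics/scene0.png

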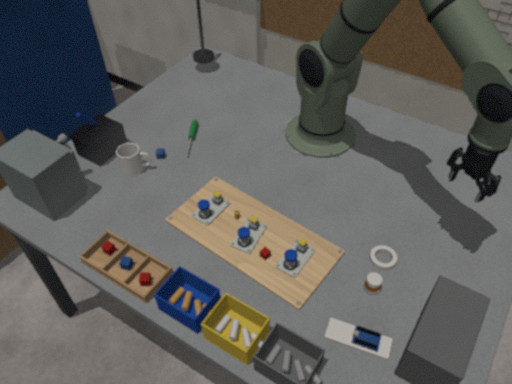

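The top view shows three mounts. From left to right, the pads are at about (191,152), (243,152) and (300,161), and the tags at (190,174), (245,174) and (297,183). The red block is at (219,152) and the standoff at (267,179). The scene view shows the same three mounts. Next I'll measure their positions.

```bash
cat > h.py <<'E'
import numpy as np,cv2
from scipy.spatial.transform import Rotation as R
def ray(c,u,v):
    d=np.array([(u-c["cx"])/c["fx"],-(v-c["cy"])/c["fy"],-1.]); return np.array(c["eye"]),R.from_rotvec(c["orientation"]).apply(d)
def plane(c,u,v,z):
    e,d=ray(c,u,v); return e+d*(z-e[2])/d[2]
def blobs(img,kind):
    h=cv2.cvtColor(img,cv2.COLOR_BGR2HSV)
    lo,hi={"blue":((105,140,60),(130,255,255)),"yel":((24,150,100),(34,255,255)),"red":((0,170,80),(6,255,255))}[kind]
    n,l,s,c=cv2.connectedComponentsWithStats(cv2.inRange(h,lo,hi))
    return [(c[i].round(1).tolist(),s[i].tolist()) for i in range(1,n) if s[i][4]>=15]
E
python3 - <<'E'
from cell import bot
from h import *
for n in("top","scene"):
    c=bot.camera(n)
    for k,z in(("blue",68),("yel",60)):
        for b,s in blobs(c["color"],k): print(n,k,b,s,plane(c,*b,z).round(1))
c=bot.camera("top")
cv2.imwrite("pics/topz.png",cv2.resize(c["color"][115:220,150:335],None,fx=4,fy=4,interpolation=cv2.INTER_CUBIC))
E
```

```text
top blue [228.1, 59.3] [227, 50, 9, 26, 48] [892.9 106.   68. ]
top blue [250.8, 71.2] [226, 51, 46, 34, 582] [856.1  34.7  68. ]
top blue [324.5, 76.1] [320, 72, 10, 9, 65] [ 845.7 -192.9   68. ]
top blue [100.9, 122.8] [93, 118, 17, 10, 116] [682.3 485.8  68. ]
top blue [189.4, 150.8] [184, 145, 12, 12, 112] [602.  213.5  68. ]
top blue [243.2, 150.8] [238, 145, 12, 12, 115] [605.7  51.5  68. ]
top blue [299.6, 160.2] [294, 155, 12, 12, 114] [ 580.9 -118.6   68. ]
top blue [504.4, 179.1] [495, 167, 17, 26, 84] [ 537.6 -731.5   68. ]
top blue [401.6, 212.7] [396, 208, 12, 11, 83] [ 430.3 -421.9   68. ]
top yel [176.0, 63.5] [174, 49, 13, 34, 53] [879.2 268.6  60. ]
top yel [210.4, 49.9] [201, 49, 19, 4, 28] [926.2 163.   60. ]
top yel [202.2, 73.5] [180, 54, 40, 30, 375] [848.7 185.7  60. ]
top yel [188.4, 173.1] [186, 170, 6, 7, 41] [535.3 215.1  60. ]
top yel [245.0, 173.1] [242, 170, 7, 7, 43] [539.2  44.6  60. ]
top yel [297.5, 182.5] [295, 180, 6, 6, 36] [ 514.2 -113.9   60. ]
scene blue [84.3, 117.3] [75, 112, 21, 12, 106] [ 470.2 -775.2   68. ]
scene blue [161.7, 153.2] [160, 150, 4, 8, 21] [ 467.5 -389.6   68. ]
scene blue [203.5, 204.7] [199, 201, 10, 9, 73] [ 582.5 -117.3   68. ]
scene blue [243.6, 232.4] [239, 228, 10, 10, 88] [606.7  52.7  68. ]
scene blue [290.8, 255.1] [286, 250, 11, 11, 102] [602.5 214.5  68. ]
scene blue [125.6, 262.4] [121, 257, 10, 12, 84] [ 878.9 -171.9   68. ]
scene blue [186.6, 297.3] [155, 267, 64, 66, 1904] [873.8  46.7  68. ]
scene blue [368.6, 337.6] [357, 331, 23, 15, 177] [716.8 507.1  68. ]
scene yel [216.8, 193.9] [214, 192, 6, 5, 19] [ 516.1 -114.    60. ]
scene yel [253.6, 219.1] [251, 217, 6, 5, 22] [541.3  46.   60. ]
scene yel [302.3, 241.6] [300, 239, 6, 6, 25] [536.3 216.4  60. ]
scene yel [236.3, 326.2] [202, 294, 67, 65, 1301] [867.9 205.   60. ]
scene yel [244.4, 359.4] [241, 356, 7, 8, 22] [930.2 272.   60. ]
```

View pics/topz.png

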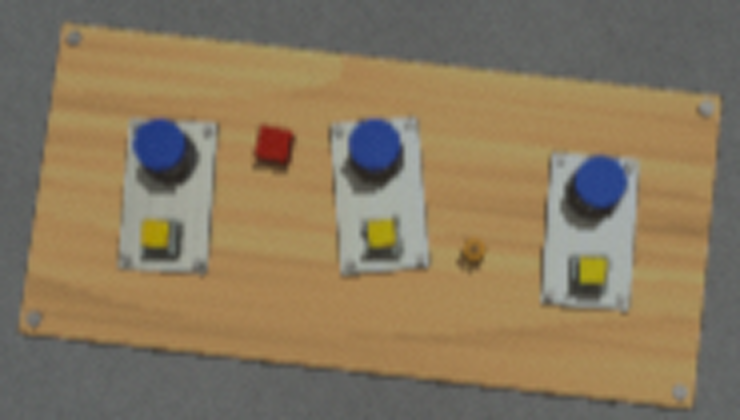

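>>> play_rows --plan "-22 -8.5 4 0 0 0 0;-22 -8.5 4 0 0 0 0;-22 -8.5 4 0 0 0 0;-22 -8.5 4 0 0 0 0;-22 -8.5 4 0 0 0 0;-22 -8.5 4 0 0 0 0;-22 -8.5 4 0 0 0 0;-22 -8.5 4 0 0 0 0;-22 -8.5 4 0 0 0 0;-22 -8.5 4 0 0 0 0" --newtons 40

```text
clock: 1.25
eef_pos: [434.3, 389.0, 191.1]
ee_rot: [-0.704, -3.062, 0.0]
wrist_force: [0.6, 0.3, 0.3]
finger_gap: 0.001
```

```bash
cat >> h.py <<'E'
def to(s,p):
    r=R.from_rotvec(s["ee_rot"]); return (r.inv().apply(np.array(p)-s["eef_pos"])).round(1)
def rep(s): print(round(s["clock"],2),s["eef_pos"].round(1),s["wrist_force"].round(2),s["finger_gap"].round(2), R.from_rotvec(s["ee_rot"]).as_matrix().round(3).tolist())
E
python3 -c "
from cell import bot;from h import *
s=bot.observe();rep(s);print(to(s,(602,214,100)))"
```

```text
Traceback (most recent call last):
  File "h.py", line 14, in rep
    def rep(s): print(round(s["clock"],2),s["eef_pos"].round(1),s["wrist_force"].round(2),s["finger_gap"].round(2), R.from_rotvec(s["ee_rot"]).as_matrix().round(3).tolist())
                                                                                          ^^^^^^^^^^^^^^^^^^^^^
AttributeError: 'float' object has no attribute 'round'
```

>>> play_rows --plan "-23 -8.5 7 0 0 0 0;-23 -8.5 7 0 0 0 0;-23 -8.5 7 0 0 0 0;-23 -8.5 7 0 0 0 0;-23 -8.5 7 0 0 0 0;-23 -8.5 7 0 0 0 0;-23 -8.5 7 0 0 0 0;-23 -8.5 7 0 0 0 0;-23 -8.5 7 0 0 0 0;-20 -8 7 0 0 0 0"

```text
clock: 2.25
eef_pos: [601.8, 213.6, 120.9]
ee_rot: [0.704, 3.062, -0.0]
wrist_force: [0.0, -0.4, 0.1]
finger_gap: 0.001
```

```bash
sed -i 's/s\["finger_gap"\].round(2)/round(float(s["finger_gap"]),2)/' h.py
python3 - <<'E'
from cell import bot;from h import *
s=bot.observe();rep(s);print(to(s,(602,214,100)))
c=bot.camera("wrist");cv2.imwrite("pics/w1.png",c["color"])
T=np.array(c["tool_from_camera"]);print(T.round(2))
r=R.from_rotvec(s["ee_rot"])
c["eye"]=r.apply(T[:3,3])+s["eef_pos"]; c["orientation"]=(r*R.from_matrix(T[:3,:3])).as_rotvec()
for k,z in(("blue",72),("yel",62)):
    for b,st in blobs(c["color"],k):
        if st[4]>300: print(k,b,st,plane(c,*b,z).round(1))
c=bot.camera("top");cv2.imwrite("pics/top1.png",cv2.resize(c["color"][115:220,150:335],None,fx=4,fy=4,interpolation=cv2.INTER_CUBIC))
E
```

```text
2.25 [601.8 213.6 120.9] [ 0.01 -0.39  0.13] 0.0 [[-0.899, 0.437, -0.0], [0.437, 0.899, -0.0], [-0.0, -0.0, -1.0]]
[ 0.   0.5 20.9]
[[   0.      0.96    0.29   73.17]
 [   1.     -0.     -0.      0.97]
 [  -0.      0.29   -0.96 -143.18]
 [   0.      0.      0.      1.  ]]
blue [250.1, 214.9] [220, 188, 61, 55, 2578] [601.3 214.   72. ]
blue [38.8, 320.3] [10, 295, 58, 50, 2184] [607.4  52.9  72. ]
yel [205.4, 118.3] [187, 100, 37, 37, 846] [538.8 215.2  62. ]
```

View pics/w1.png

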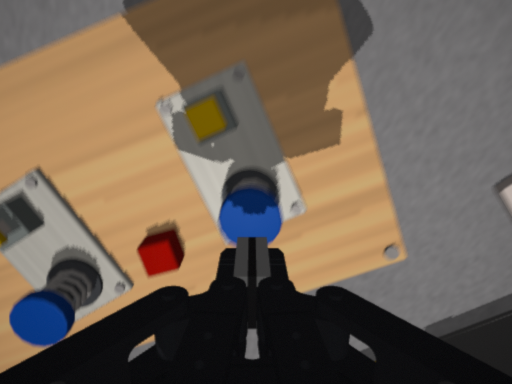

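The wrist view puts the left pad at (601,214), right under the closed fingertips, and its tag at pixel (205,118). Both agree with the earlier measurement, so I'll go down to just above the pad.

>>> play_rows --plan "0 0 12 0 0 0 0;0 0 12 0 0 0 0;0 0 12 0 0 0 0;0 0 8 0 0 0 0;0 0 0 0 0 0 0"

```text
clock: 2.85
eef_pos: [600.1, 214.7, 75.8]
ee_rot: [-0.702, -3.06, 0.002]
wrist_force: [0.1, 0.1, 0.1]
finger_gap: -0.001
```

>>> play_rows --plan "0 0 2 0 0 0 0;0 0 2 0 0 0 0;0 0 2 0 0 0 0;0 0 2 0 0 0 0;0 0 1 0 0 0 0;0 0 0 0 0 0 0"

```text
clock: 3.45
eef_pos: [601.2, 214.7, 68.4]
ee_rot: [0.704, 3.061, 0.001]
wrist_force: [0.5, 0.5, 2.5]
finger_gap: 0.004
```

>>> play_rows --plan "0 0 2 0 0 0 0;0 0 2 0 0 0 0;0 0 1 0 0 0 0;0 0 0 0 0 0 0;0 0 0 0 0 0 0"

```text
clock: 3.95
eef_pos: [601.2, 214.7, 63.4]
ee_rot: [0.704, 3.061, 0.0]
wrist_force: [2.2, 0.7, 3.9]
finger_gap: 0.002
```

>>> play_rows --plan "0 0 2 0 0 0 0;0 0 1.5 0 0 0 0;0 0 0 0 0 0 0;0 0 0 0 0 0 0"

```text
clock: 4.35
eef_pos: [601.2, 214.7, 59.8]
ee_rot: [0.704, 3.062, 0.0]
wrist_force: [2.1, 1.1, 5.5]
finger_gap: 0.002
```

>>> play_rows --plan "0 0 -4 0 0 0 0;0 0 -4 0 0 0 0;0 0 -4 0 0 0 0;0 0 -8 0 0 0 0;0 0 -12 0 0 0 0;0 0 -12 0 0 0 0;0 0 0 0 0 0 0;0 0 0 0 0 0 0"

```text
clock: 5.15
eef_pos: [601.1, 214.7, 104.2]
ee_rot: [0.704, 3.061, 0.001]
wrist_force: [0.2, -0.2, 0.3]
finger_gap: 0.001
```

```bash
python3 - <<'E'
from cell import bot;from h import *
s=bot.observe();rep(s);print(to(s,(606,52.3,104)))
E
```

```text
5.15 [601.1 214.7 104.2] [ 0.19 -0.22  0.34] 0.0 [[-0.9, 0.437, 0.0], [0.437, 0.9, 0.0], [-0.0, 0.0, -1.0]]
[-7.530e+01 -1.439e+02  1.000e-01]
```

>>> play_rows --plan "-9.5 -18 0 0 0 0 0;-9.5 -18 0 0 0 0 0;-9.5 -18 0 0 0 0 0;-9.5 -18 0 0 0 0 0;-9.5 -18 0 0 0 0 0;-9.5 -18 0 0 0 0 0;-9 -18 0 0 0 0 0;-9.3 -18 0 0 0 0 0;0 0 0 0 0 0 0;0 0 0 0 0 0 0"

```text
clock: 6.15
eef_pos: [605.7, 52.0, 103.4]
ee_rot: [-0.705, -3.061, 0.0]
wrist_force: [0.6, 1.3, 0.3]
finger_gap: 0.0
```

>>> play_rows --plan "0 0 10 0 0 0 0;0 0 10 0 0 0 0;0 0 8 0 0 0 0;0 0 0 0 0 0 0"

```text
clock: 6.55
eef_pos: [605.0, 52.5, 74.1]
ee_rot: [-0.702, -3.06, 0.001]
wrist_force: [-0.2, -0.7, -0.6]
finger_gap: 0.005
```

>>> play_rows --plan "0 0 2 0 0 0 0;0 0 2 0 0 0 0;0 0 2 0 0 0 0;0 0 1.5 0 0 0 0;0 0 0 0 0 0 0;0 0 0 0 0 0 0"

```text
clock: 7.15
eef_pos: [606.0, 52.3, 68.5]
ee_rot: [0.704, 3.061, 0.0]
wrist_force: [-0.6, 0.1, 5.2]
finger_gap: -0.002
```

>>> play_rows --plan "0 0 2 0 0 0 0;0 0 2 0 0 0 0;0 0 1 0 0 0 0;0 0 0 0 0 0 0;0 0 0 0 0 0 0"

```text
clock: 7.65
eef_pos: [606.1, 52.3, 63.7]
ee_rot: [0.704, 3.061, 0.0]
wrist_force: [-0.7, -0.4, 9.0]
finger_gap: 0.002
```

>>> play_rows --plan "0 0 2 0 0 0 0;0 0 1.5 0 0 0 0;0 0 0 0 0 0 0;0 0 0 0 0 0 0"

```text
clock: 8.05
eef_pos: [606.1, 52.3, 60.4]
ee_rot: [0.704, 3.061, 0.0]
wrist_force: [-2.9, 0.7, 12.6]
finger_gap: -0.0
```

>>> play_rows --plan "0 0 -4 0 0 0 0;0 0 -4 0 0 0 0;0 0 -4 0 0 0 0;0 0 -8 0 0 0 0;0 0 -12 0 0 0 0;0 0 -12 0 0 0 0;0 0 0 0 0 0 0;0 0 0 0 0 0 0"

```text
clock: 8.85
eef_pos: [606.0, 52.2, 104.2]
ee_rot: [0.703, 3.061, 0.0]
wrist_force: [0.3, -1.1, -0.9]
finger_gap: -0.0
```

```bash
python3 - <<'E'
from cell import bot;from h import *
s=bot.observe();rep(s);print(to(s,(582,-118,104)))
E
```

```text
8.85 [606.   52.2 104.2] [ 0.25 -1.14 -0.91] -0.0 [[-0.9, 0.437, 0.001], [0.437, 0.9, 0.0], [-0.001, 0.0, -1.0]]
[-5.270e+01 -1.636e+02  1.000e-01]
```

>>> play_rows --plan "-6.6 -20.5 0 0 0 0 0;-6.6 -20.5 0 0 0 0 0;-6.6 -20.5 0 0 0 0 0;-6.6 -20.5 0 0 0 0 0;-6.6 -20.5 0 0 0 0 0;-6.6 -20.5 0 0 0 0 0;-6.6 -20.5 0 0 0 0 0;-6.5 -20 0 0 0 0 0;0 0 0 0 0 0 0;0 0 0 0 0 0 0"

```text
clock: 9.85
eef_pos: [581.6, -118.0, 103.4]
ee_rot: [-0.705, -3.061, -0.0]
wrist_force: [-0.2, 0.1, 0.3]
finger_gap: -0.005
```

```bash
python3 - <<'E'
from cell import bot;from h import *
s=bot.observe();rep(s);print(to(s,(582,-118,104)))
c=bot.camera("wrist");cv2.imwrite("pics/w2.png",c["color"])
T=np.array(c["tool_from_camera"])
r=R.from_rotvec(s["ee_rot"])
c["eye"]=r.apply(T[:3,3])+s["eef_pos"]; c["orientation"]=(r*R.from_matrix(T[:3,:3])).as_rotvec()
for k,z in(("blue",72),("yel",62)):
    for b,st in blobs(c["color"],k):
        if st[4]>300: print(k,b,st,plane(c,*b,z).round(1))
E
```

```text
9.85 [ 581.6 -118.   103.4] [-0.17  0.08  0.32] -0.0 [[-0.899, 0.437, -0.001], [0.437, 0.899, 0.0], [0.001, -0.0, -1.0]]
[-0.3  0.1 -0.6]
blue [250.1, 219.6] [217, 191, 68, 58, 2894] [ 577.7 -115.7   72. ]
yel [499.9, 21.3] [484, 0, 28, 46, 915] [540.5  40.3  62. ]
yel [203.5, 115.0] [182, 93, 44, 45, 1235] [ 516.4 -113.7   62. ]
```

>>> play_rows --plan "0 0 10 0 0 0 0;0 0 10 0 0 0 0;0 0 8 0 0 0 0;0 0 0 0 0 0 0"

```text
clock: 10.3
eef_pos: [581.1, -117.5, 74.2]
ee_rot: [-0.702, -3.06, 0.0]
wrist_force: [0.4, -0.5, 0.7]
finger_gap: -0.001
```

>>> play_rows --plan "0 0 2 0 0 0 0;0 0 2 0 0 0 0;0 0 2 0 0 0 0;0 0 1.5 0 0 0 0;0 0 0 0 0 0 0;0 0 0 0 0 0 0"

```text
clock: 10.9
eef_pos: [582.1, -118.0, 68.5]
ee_rot: [0.704, 3.061, 0.0]
wrist_force: [0.5, -0.7, 3.7]
finger_gap: 0.002
```

>>> play_rows --plan "0 0 2 0 0 0 0;0 0 2 0 0 0 0;0 0 1 0 0 0 0;0 0 0 0 0 0 0;0 0 0 0 0 0 0"

```text
clock: 11.4
eef_pos: [582.1, -117.9, 63.5]
ee_rot: [0.704, 3.061, 0.0]
wrist_force: [-1.0, 0.1, 7.8]
finger_gap: -0.004
```

>>> play_rows --plan "0 0 2 0 0 0 0;0 0 1.5 0 0 0 0;0 0 0 0 0 0 0;0 0 0 0 0 0 0"

```text
clock: 11.8
eef_pos: [582.1, -117.9, 60.1]
ee_rot: [0.704, 3.061, 0.0]
wrist_force: [-2.6, 0.7, 10.4]
finger_gap: -0.002
```

>>> play_rows --plan "0 0 -4 0 0 0 0;0 0 -4 0 0 0 0;0 0 -4 0 0 0 0;0 0 -8 0 0 0 0;0 0 -12 0 0 0 0;0 0 -12 0 0 0 0;0 0 0 0 0 0 0;0 0 0 0 0 0 0"

```text
clock: 12.6
eef_pos: [582.0, -117.9, 104.2]
ee_rot: [0.704, 3.061, 0.0]
wrist_force: [-0.5, -0.6, -0.3]
finger_gap: -0.002
```

```bash
python3 - <<'E'
from cell import bot;from h import *
s=bot.observe();rep(s);print(to(s,(537,215.5,104)))
E
```

```text
12.6 [ 582.  -117.9  104.2] [-0.5  -0.59 -0.3 ] -0.0 [[-0.9, 0.437, 0.001], [0.437, 0.9, -0.0], [-0.001, 0.0, -1.0]]
[1.861e+02 2.803e+02 2.000e-01]
```

At about 12 mm of travel the forces were 5.5 N on the left, 12.6 N in the middle and 10.4 N on the right, so the left mount is the softest. I'll move to its tag.

>>> play_rows --plan "18 28 0 0 0 0 0;18 28 0 0 0 0 0;18 28 0 0 0 0 0;18 28 0 0 0 0 0;18 28 0 0 0 0 0;18 28 0 0 0 0 0;18 28 0 0 0 0 0;18 28 0 0 0 0 0;18 28 0 0 0 0 0;18 28 0 0 0 0 0"

```text
clock: 13.6
eef_pos: [541.7, 213.8, 103.4]
ee_rot: [-0.703, -3.061, 0.001]
wrist_force: [1.2, -0.2, 0.5]
finger_gap: -0.002
```

>>> play_rows --plan "6.1 0.3 0 0 0 0 0;0 0 0 0 0 0 0;0 0 0 0 0 0 0"

```text
clock: 13.9
eef_pos: [537.0, 214.4, 103.6]
ee_rot: [-0.705, -3.061, 0.001]
wrist_force: [-0.7, -0.8, 0.5]
finger_gap: 0.001
```

```bash
python3 - <<'E'
from cell import bot;from h import *
s=bot.observe();rep(s);print(to(s,(537,215.5,104)))
c=bot.camera("wrist");cv2.imwrite("pics/w3.png",c["color"])
T=np.array(c["tool_from_camera"])
r=R.from_rotvec(s["ee_rot"])
c["eye"]=r.apply(T[:3,3])+s["eef_pos"]; c["orientation"]=(r*R.from_matrix(T[:3,:3])).as_rotvec()
for k,z in(("blue",72),("yel",62)):
    for b,st in blobs(c["color"],k):
        if st[4]>200: print(k,b,st,plane(c,*b,z).round(1))
E
```

```text
13.9 [537.  214.4 103.6] [-0.67 -0.81  0.45] 0.0 [[-0.899, 0.437, -0.0], [0.437, 0.899, -0.001], [-0.0, -0.001, -1.0]]
[ 0.5  1.  -0.4]
yel [252.9, 219.5] [233, 200, 40, 37, 880] [537.3 216.3  62. ]
yel [22.4, 329.2] [3, 313, 40, 33, 714] [540.7  47.2  62. ]
```

View pics/w3.png

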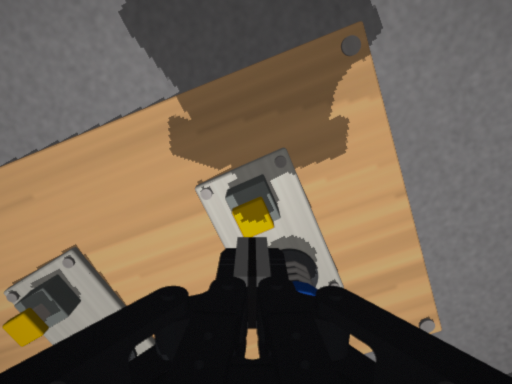

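The left tag is at (253,219), about (537,216) in the world, directly under the fingertips. I'll press it down.

>>> play_rows --plan "0.3 1 12 0 0 0 0;0 0 12 0 0 0 0;0 0 11 0 0 0 0;0 0 2 0 0 0 0;0 0 0 0 0 0 0"

```text
clock: 14.45
eef_pos: [536.8, 216.3, 66.1]
ee_rot: [-0.704, -3.061, 0.001]
wrist_force: [0.6, -0.1, 0.2]
finger_gap: 0.003
```

>>> play_rows --plan "0 0 2 0 0 0 0;0 0 2 0 0 0 0;0 0 2 0 0 0 0;0 0 2 0 0 0 0;0 0 1 0 0 0 0;0 0 0 0 0 0 0"

```text
clock: 15.05
eef_pos: [537.1, 216.6, 57.8]
ee_rot: [0.704, 3.062, 0.0]
wrist_force: [0.2, 0.4, 0.7]
finger_gap: 0.001
```

>>> play_rows --plan "0 0 2 0 0 0 0;0 0 2 0 0 0 0;0 0 1.5 0 0 0 0;0 0 0 0 0 0 0;0 0 0 0 0 0 0"

```text
clock: 15.55
eef_pos: [536.8, 216.5, 52.1]
ee_rot: [-0.704, -3.061, 0.001]
wrist_force: [0.4, 0.1, 1.7]
finger_gap: -0.001
```

>>> play_rows --plan "0 0 1 0 0 0 0;0 0 1 0 0 0 0;0 0 1 0 0 0 0;0 0 0.5 0 0 0 0"

```text
clock: 15.95
eef_pos: [536.9, 216.4, 48.7]
ee_rot: [-0.704, -3.062, 0.0]
wrist_force: [-2.4, -0.6, 3.7]
finger_gap: -0.001
```

>>> play_rows --plan "0 0 0.5 0 0 0 0;0 0 0.5 0 0 0 0;0 0 0 0 0 0 0"

```text
clock: 16.25
eef_pos: [536.9, 216.5, 48.0]
ee_rot: [-0.704, -3.062, 0.0]
wrist_force: [-3.8, -1.1, 9.8]
finger_gap: 0.001
```

>>> play_rows --plan "0 0 0.5 0 0 0 0;0 0 0.5 0 0 0 0;0 0 0 0 0 0 0"

```text
clock: 16.55
eef_pos: [537.0, 216.5, 47.8]
ee_rot: [0.704, 3.062, 0.0]
wrist_force: [-9.7, -3.0, 27.1]
finger_gap: -0.003
```

The tag is on its stop: the force rose to 27 N and z stayed at 47.8 mm. I'll lift off and check.

>>> play_rows --plan "0 0 -2 0 0 0 0;0 0 -4 0 0 0 0;0 0 -10 0 0 0 0;0 0 -20 0 0 0 0;0 0 -30 0 0 0 0;0 0 -30 0 0 0 0;20 0 -30 0 0 0 0;30 0 -20 0 0 0 0;30 0 0 0 0 0 0;30 0 0 0 0 0 0"

```text
clock: 17.55
eef_pos: [437.4, 265.1, 194.1]
ee_rot: [0.704, 3.06, 0.002]
wrist_force: [0.2, 1.1, 0.4]
finger_gap: -0.001
```

>>> play_rows --plan "30 0 0 0 0 0 0;30 0 0 0 0 0 0;0 0 0 0 0 0 0"

```text
clock: 17.85
eef_pos: [381.2, 292.5, 193.5]
ee_rot: [-0.697, -3.062, -0.001]
wrist_force: [-0.0, -0.0, 0.3]
finger_gap: 0.001
```

```bash
python3 - <<'E'
from cell import bot;from h import *
rep(bot.observe())
P={}
for n in("scene","top"):
    c=bot.camera(n)
    cv2.imwrite(f"pics/{n}2.png",c["color"])
    for k,z in(("blue",68),("yel",60),("red",38)):
        for b,s in blobs(c["color"],k):
            p=plane(c,*b,z)
            if 480<p[0]<640 and -150<p[1]<250: print(n,k,b,p.round(1)); P.setdefault(k,{}).setdefault(n,[]).append((p[1],)+ray(c,*b))
for k in P:
    if len(P[k])<2: continue
    for A in P[k]["scene"]:
        B=min(P[k]["top"],key=lambda q:abs(q[0]-A[0]))
        M=np.stack([A[2],-B[2]],1); t=np.linalg.lstsq(M,B[1]-A[1],rcond=None)[0]
        print(k,((A[1]+A[2]*t[0]+B[1]+B[2]*t[1])/2).round(1))
c=bot.camera("wrist");cv2.imwrite("pics/w4.png",c["color"])
c=bot.camera("scene");cv2.imwrite("pics/scz.png",cv2.resize(c["color"][170:300,160:350],None,fx=4,fy=4,interpolation=cv2.INTER_CUBIC))
E
```

```text
17.85 [381.2 292.5 193.5] [-0.01 -0.03  0.31] 0.0 [[-0.901, 0.433, -0.001], [0.433, 0.901, 0.001], [0.001, 0.0, -1.0]]
scene blue [203.5, 204.7] [ 582.5 -117.3   68. ]
scene blue [243.6, 232.5] [607.   52.9  68. ]
scene blue [290.7, 255.2] [602.9 214.5  68. ]
scene yel [216.7, 194.0] [ 516.7 -114.    60. ]
scene yel [253.4, 219.1] [541.6  45.5  60. ]
scene yel [301.7, 244.2] [545.7 219.6  60. ]
scene red [264.6, 252.5] [617.1 134.3  38. ]
top blue [189.4, 150.8] [602.  213.5  68. ]
top blue [243.2, 150.9] [605.4  51.5  68. ]
top blue [299.6, 160.2] [ 580.9 -118.6   68. ]
top yel [189.1, 173.6] [533.8 212.9  60. ]
top yel [245.0, 173.1] [539.2  44.6  60. ]
top yel [297.5, 182.5] [ 514.2 -113.9   60. ]
top red [218.0, 150.8] [610.2 130.7  38. ]
blue [ 581.2 -118.7   65.9]
blue [605.8  51.8  65.9]
blue [602.2 213.9  66.7]
yel [ 514.9 -114.7   57.8]
yel [539.7  44.5  57.4]
yel [535.9 215.4  45.8]
red [612.  131.4  29.8]
```

View pics/w4.png

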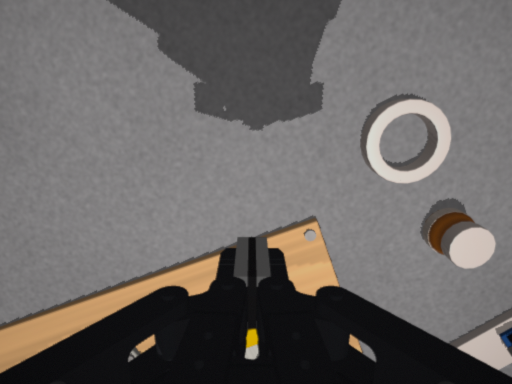

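View pics/scz.png

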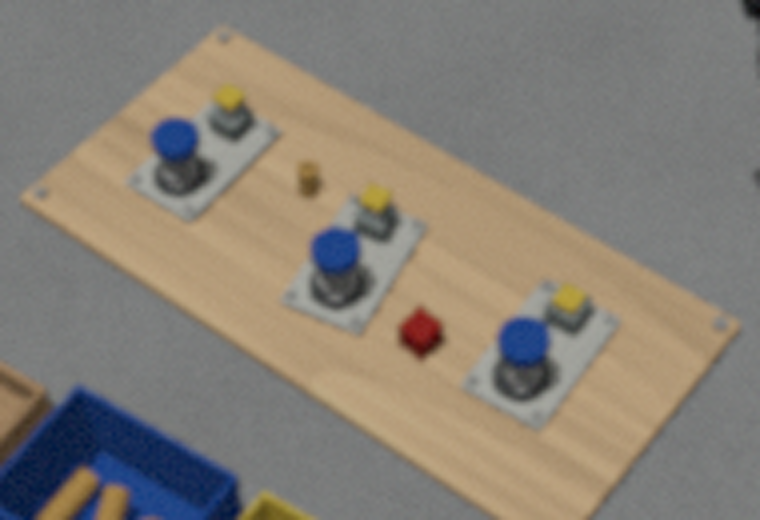

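In the zoomed scene view, the left mount's tag at (570,298) now sits on its guide block. It triangulates 12 mm lower than the other two tags, which are unchanged. All three pads are up, the standoff and red block are still standing, and the wrist view shows the gripper clear.

```bash
python3 -c "
from cell import bot
print(bot.finish_job())"
```

```text
the job is handed in; nothing more can be done
None
```

I pressed the three pads in order from left to right, found the left mount to be the softest, and pushed its tag all the way down. I handed the job in at about 18 s of the 48 s allowed.

| Mount | Force at about 12 mm of travel |
|---|---|
| Left | 5.5 N |
| Middle | 12.6 N |
| Right | 10.4 N |

- **Tag:** it stopped at a tip height of 47.8 mm, against 48 mm expected when fully down. The force on the stop rose to 27 N.
- **After lifting off:** two camera views put the left tag about 12 mm lower than the other two, which had not moved. All three pads were back up.
- **Loose things:** the red block and standoff are still standing in place, and nothing was touched on the way. I did not measure the positions of the other loose items again.
- **Small disagreements:** the heights from the two views read about 2 mm low throughout, which is within the calibration error. The last wrist picture did not show the tag usefully because the fingers hid it.

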